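Trial closure of a denture flask in the ratchet press

TASK

Do a trial closure of the brass flask: slide the carriage with the flask fully home under the ram, then pull the press lever round to its third notch (the red mark, not on to the fourth) and let go, so that the ratchet holds it and the flask is pressed shut. Then press the green release button and keep it down until the lever has swung all the way back to rest, and let the button come up again. Leave the carriage home and do not push the things around the press about.

Things in the scene. Friction and masses are not known exactly. Their poses are not given: they have to be found in the camera images.
- press: Grey flask press fixed to the worktop: base 170x190x14 mm, two columns 72 mm left and right of the middle, round head (75 mm radius, 105 to 135 mm high). Origin on the worktop under the spindle; x points from the open front (towards the robot) to the back, y left, z up. Carriage comes out at the front (-x), lever rests over the right side (-y), green button at the front left on the head.
- carriage (a joint): How far the carriage is drawn out of the press towards its front (the press's -x), m; 0 is fully home, at its stop. It slides with about 3 N friction and stays where it is left.
- carriage_handle (a point): Middle of the top edge (60 mm above the worktop) of the carriage's black upright handle plate: 12 mm thick along the press's x, 70 mm wide along y, from 15 to 60 mm high. It stands 125 mm in front of the spindle when the carriage is home.
- flask_gap (a joint): Gap between the halves of the brass flask (80x72 mm) on the carriage, m; 0 is shut. The upper half slides up and down with about 6 N friction and stays where it is left. Only the ram is to shut it: with the carriage home it is shut at the lever's third notch, not at the second.
- flask_lid_top (a point): Middle of the steel boss on top of the flask's upper half, 78 mm above the worktop when shut.
- lever (a joint): Lever angle, rad: 0 at rest (over the press's right side), growing clockwise from above as the knob is pulled to the front, stop 1.3. A spring drives it back; a ratchet catches it at 0.3, 0.6, 0.9, 1.2 (notches 1 to 4; marks on the head, third red). Go 0.02 to 0.1 past a notch, then it falls back into it; only the button frees it. Under 10 N at the knob.
- lever_knob (a point): Middle of the top (208 mm above the worktop) of the lever's upright black grip: a cylinder of 22 mm diameter, from 160 to 208 mm high, 112 mm from the spindle axis. It goes round the spindle with the lever.
- lever_hinge (a point): Point on the lever's upright turning axis, the middle of the spindle, 165 mm above the worktop.
- release (a joint): How far the green button is pressed down, m: 0 up, 0.0095 at its stop; sprung, 6 to 9 N fully down. It carries the ratchet's pawl: it bobs up to 5 mm as the lever clicks, and frees the lever when pressed at least 6 mm. Let up early, it catches the lever at a lower notch; the lever takes up to 1 s to swing back.
- release_top (a point): Middle of the top of the green button, 26 mm in diameter, 165 mm above the worktop when up; it stands 12 mm above a dark steel collar of 38 mm diameter. Moves down with the button.
- pink_cast: Loose pink dental cast 60x77x26 mm on the left of the press; origin under its middle. Bystander.
- plaster_block: Loose cream plaster block 46x52x36 mm on the left of the press; origin under its middle. Bystander.
- wax_tray: Loose black tray of pink wax, 62x98x25 mm, on the right of the press; origin under its middle. Bystander.

How it is judged:
By the outcome, as a careful person would: the job done as asked, in the order asked, and still so for the second after the job is handed in, with the robot touching nothing.
It also fails if it takes over 59 s, if anything falls off the work surface, if the arm or the gripper's body presses on something with over 40 N, if the wrist force passes 120 N, or if a joint passes its speed limit or range.

ROBOT

A 6-joint arm with a two-finger parallel gripper is mounted at the origin on a cart in front of the work surface, level with it; the furniture and walls round the work are solid. World frame = base frame: x ahead of the robot, y to its left, z up, the work surface at z = 0. Lengths are in m, angles in degrees, forces in N, time in s.
With the tool pointing down it reaches from about 0.375 to 0.9 m from the base axis. Payload 3.1 kg.
Tool frame: the origin (TCP) lies midway between the tips of the shut fingers; the grasp point (between the pads) lies bot.hold_point_z behind it (bot.hold_point_z is the distance from the TCP to the grasp point, in m); z points along the fingers, y is the direction in which the jaws open and shut (so a half turn about z gives the same grasp; the last joint's range is limited). The gripper opens to 87 mm and grips with 3 to 60 N. Pads are 19 mm wide; open, the fingers measure 117 mm over their backs; the gripper's body (75 mm by 190 mm) begins 51 mm behind the grasp point.
Start: joints at [56.809, 30.224, 82.088, -0, 67.689, -10.227], TCP at [0.244, 0.575, 0.223] pointing down, gripper open.
Joint ranges: [-176.69, 176.69], [-43.24, 126.21], [12.49, 139.97], [-82, 262], [0, 151.66], [-163.58, 163.58]. Speed limits (degrees/s): [159.86, 159.86, 180, 180, 180, 180].

INTERFACE

Orientations are given as a 3x3 rotation matrix whose columns are the frame's x, y, z axes.
In Python, from rig import bot, vision, order gives the robot as it stands. The module is installed in compiled form; this text tells all that it offers.
- The arm moves only by the tool move_arm, never from a script. Its argument "moves" is a list of rows, each an object of numbers: "hand": the finger opening in mm, from 0 to 87; "x", "y", "z": the shift along the tool's x, y, z in units of 25 mm (1.0 is 25 mm); "wx", "wy", "wz": the turn, a rotation vector about the tool's x, y, z in degrees. In form: [{"hand": .., "x": .., "y": .., "z": .., "wx": .., "wy": .., "wz": ..}, ...]. A call has 1 to 20 rows; each row shifts and turns the commanded pose from where the row before left it, along the tool's axes as they then stand; what a row does not reach is not made up. A row lasts 1/10 s, in which the tool goes at most 50 mm and 8.59 degrees, less where a joint would pass 70% of its speed; a pose out of reach is approached as far as the arm can. A call is refused whole if a number of a shift passes 1 or a number of a turn 8.59, either way. A call with a gripper value outside its range is refused whole. The fingers move at their own pace and stop on an object; the grip force is fixed at half the most. Time passes only in rows, so rows that do not move let the fingers close. It gives the time, the measured TCP pose, the force and the opening at its end, in the units of the state.
- bot.read_state(): the state, without advancing time (a new reading comes with each control period).
- vision.capture(name): name is "scene" or "top" or "wrist"; returns a dict with "image" (480x640x3 uint8, red, green, blue), "z_map" (480x640 float32, m along the optical axis (not along the pixel's ray), 0 where there is no reading), "fx", "fy", "cx", "cy" (pixels), "pose" (4x4, takes a point from camera to world coordinates); the wrist camera has in their place "hand_eye" (4x4, takes a point from camera to tool coordinates, whose origin is the TCP and whose axes are the flange's). Camera axes: x right, y down, z forward; pixel columns grow to the right and rows downward; lengths in m; the calibration is good to about 2 mm. A picture is of the moment at which its call begins: read the wrist's pose just before it.
- order.hand_in(): hands the job in, once; it reports no verdict.
The state is a dict: "time_s": time; "joint_positions": joint angles; "qvel": joint speeds; "tau": joint torques, N m; "position": TCP position; "tcp_rot": TCP orientation; "force": force on the tool from outside, world axes, zero at the start; "moment": the same for the moment, N m; "opening": opening from 0.0 (shut) to 1.0 (fully open).
Only numpy, scipy, OpenCV 4.12 (cv2) and the standard library are available. Lean on these libraries where they do the work, as an engineer would, in place of code of your own. Each camera call takes 0.05 s, during which the arm holds its last target.

## Working session

There is one attempt and no reset: what is moved stays moved. The work goes in short steps, Python scripts to look and compute and a tool call to move; the robot and the scene stay as the last step left them, time stands still between calls to the robot, and variables do not carry over. Pictures are saved under pics/ and viewed, and the job is handed in when it is done.

Besides the shell and the picture viewer there is one more tool, called after "Request:" as name(argument=value, ...), one argument or row to a line, values as JSON. move_arm: Moves the arm, as the interface text tells. Its arguments: {"type":"object","properties":{"moves":{"type":"array"}},"required":["moves"]}

```bash
mkdir -p pics; ls; python3 - <<'E'
from rig import bot, vision, order
import cv2, numpy as np
s=bot.read_state(); print({k:(np.round(v,4).tolist() if not isinstance(v,(int,float)) else v) for k,v in s.items()}); print(bot.hold_point_z)
for n in ("scene","top"):
    c=vision.capture(n); cv2.imwrite(f"pics/{n}0.png",c["image"][:,:,::-1]); np.savez(f"{n}0.npz",**c); print(n,c["fx"],c["fy"],c["cx"],c["cy"],c["pose"].round(3).tolist())
E
```

```text
pics
{'time_s': 0.0, 'joint_positions': [56.8096, 30.2774, 82.155, 0.0006, 67.6891, -10.2284], 'qvel': [-0.065, 0.0065, 0.0196, 0.0287, 0.0272, 0.0631], 'tau': [0.0009, -44.0032, -17.66, 0.0634, 0.058, -0.0002], 'position': [0.2434, 0.5749, 0.2216], 'tcp_rot': [[-0.9208, 0.3901, -0.0012], [0.3901, 0.9208, -0.0018], [0.0004, -0.0021, -1.0]], 'force': [0.8057, -0.1196, -0.0428], 'moment': [-0.0374, -0.0044, 0.0015], 'opening': 1.0017966385208943}
0.0187
scene 472.88508291854833 472.88508291854833 328.61666967234675 236.82639468078915 [[0.193, -0.527, 0.828, -0.154], [-0.981, -0.101, 0.165, -0.017], [-0.003, -0.844, -0.536, 0.623], [0.0, 0.0, 0.0, 1.0]]
top 473.40017297313614 473.40017297313614 312.6071272576976 239.07935550517414 [[0.025, -0.998, 0.051, 0.52], [-1.0, -0.026, -0.007, 0.133], [0.008, -0.051, -0.999, 0.999], [0.0, 0.0, 0.0, 1.0]]
```

View pics/scene0.png

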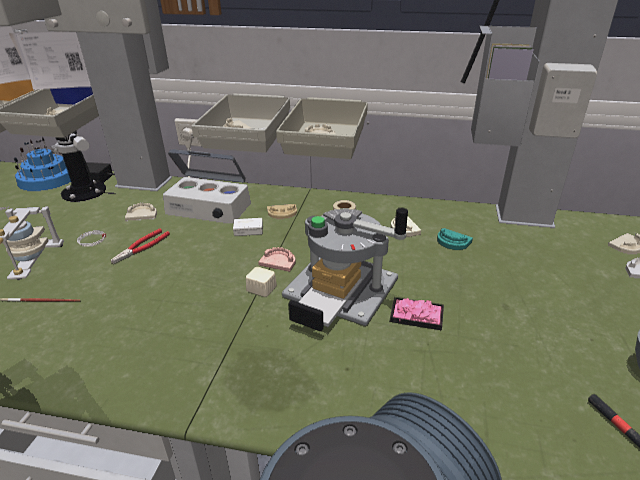

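View pics/top0.png

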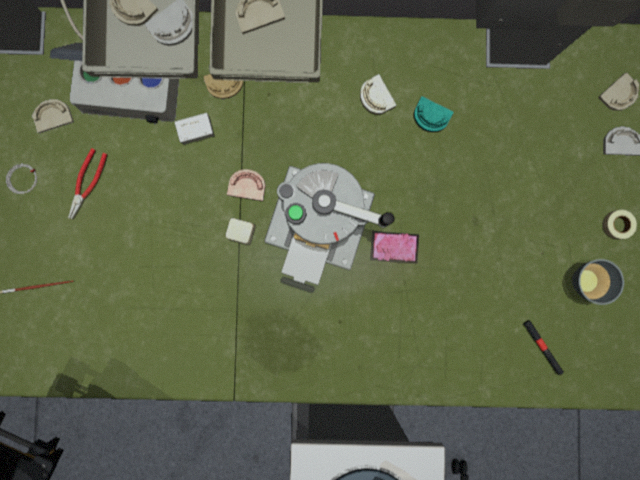

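The scene view shows the press near (345,260). In the top view the spindle is at about (324,201), the knob at (388,219), the button at (296,212) and the carriage handle at (299,285). Next I'll measure these.

```bash
cat > h.py <<'E'
import numpy as np, cv2
def load(f): return dict(np.load(f))
def P(c,u,v,z=None):
    """pixel arrays->world using depth"""
    u=np.asarray(u);v=np.asarray(v)
    d=c["z_map"][v.astype(int),u.astype(int)] if z is None else z
    p=np.stack([(u-c["cx"])/c["fx"]*d,(v-c["cy"])/c["fy"]*d,d],-1)
    return p@c["pose"][:3,:3].T+c["pose"][:3,3]
def cloud(c):
    v,u=np.mgrid[0:480,0:640]; return P(c,u,v)
E
python3 - <<'E'
from h import *
for n in("top","scene"):
    c=load(n+"0.npz"); W=cloud(c); im=c["image"].astype(int); ok=c["z_map"]>0
    hsv=cv2.cvtColor(c["image"],cv2.COLOR_RGB2HSV)
    near=ok&(np.hypot(W[...,0]-0.6,W[...,1]-0.12)<0.25)
    def rep(name,m,top=None):
        m=m&near
        if m.sum()<5: print(n,name,m.sum());return
        q=W[m]; v,u=np.nonzero(m); print(n,name,m.sum(),"px",u.mean().round(1),v.mean().round(1),"mean",q.mean(0).round(4),"med",np.median(q,0).round(4),"zrange",np.percentile(q[:,2],[2,98]).round(3), "mid",((q.min(0)+q.max(0))/2).round(4))
    rep("green",(hsv[...,0]>55)&(hsv[...,0]<80)&(hsv[...,1]>150)&(W[...,2]>0.14))
    rep("red",((hsv[...,0]<6)|(hsv[...,0]>174))&(hsv[...,1]>150)&(W[...,2]>0.12))
    rep("knobtop",(W[...,2]>0.196)&(W[...,2]<0.23))
    dark=im.max(2)<60
    rep("handle",dark&(W[...,2]>0.052)&(W[...,2]<0.068))
    rep("head",(W[...,2]>0.125)&(W[...,2]<0.143))
    rep("lever",(W[...,2]>0.155)&(W[...,2]<0.195)&(im.max(2)>120))
    h=near&(W[...,2]>0.01)
    print(n,"floor z",np.median(W[near&(abs(W[...,2])<0.008)][:,2]))
c=load("top0.npz"); cv2.imwrite("pics/topz.png",cv2.resize(c["image"][120:320,200:440,::-1],None,fx=3,fy=3,interpolation=cv2.INTER_CUBIC))
c=load("scene0.npz"); cv2.imwrite("pics/scz.png",cv2.resize(c["image"][190:340,230:460,::-1],None,fx=3.4,fy=3.4,interpolation=cv2.INTER_CUBIC))
E
```

```text
top green 0
top red 12 px 339.6 234.5 mean [0.5737 0.0781 0.1414] med [0.5722 0.0838 0.136 ] zrange [0.134 0.186] mid [0.5821 0.0487 0.1664]
top knobtop 150 px 382.1 207.7 mean [0.6167 0.0115 0.2077] med [0.5993 0.0029 0.2077] zrange [0.199 0.223] mid [0.7188 0.0611 0.2104]
top handle 0
top head 3482 px 323.9 206.5 mean [0.625  0.1071 0.1352] med [0.6268 0.1032 0.1351] zrange [0.132 0.14 ] mid [0.6302 0.1102 0.1342]
top lever 744 px 337.4 209.7 mean [0.6165 0.0836 0.1621] med [0.6152 0.0758 0.1611] zrange [0.157 0.17 ] mid [0.6233 0.0895 0.164 ]
top floor z -2.2914857120581722e-05
scene green 0
scene red 14 px 352.6 246.9 mean [0.5694 0.0818 0.1382] med [0.5697 0.0818 0.138 ] zrange [0.137 0.14 ] mid [0.5689 0.082  0.1385]
scene knobtop 494 px 351.4 166.5 mean [0.7749 0.1237 0.2115] med [0.8323 0.1509 0.2099] zrange [0.197 0.227] mid [0.7182 0.1034 0.2125]
scene handle 242 px 305.2 308.5 mean [0.4741 0.1517 0.0586] med [0.4738 0.1514 0.0594] zrange [0.053 0.063] mid [0.4772 0.1531 0.0588]
scene head 1899 px 347.1 238.2 mean [0.6015 0.0974 0.1357] med [0.5959 0.0943 0.1365] zrange [0.126 0.142] mid [0.6289 0.1064 0.134 ]
scene lever 374 px 358.5 223.0 mean [0.6149 0.0787 0.1635] med [0.6137 0.0693 0.1619] zrange [0.159 0.17 ] mid [0.6193 0.0795 0.1648]
scene floor z 0.0015992564421664635
```

View pics/topz.png

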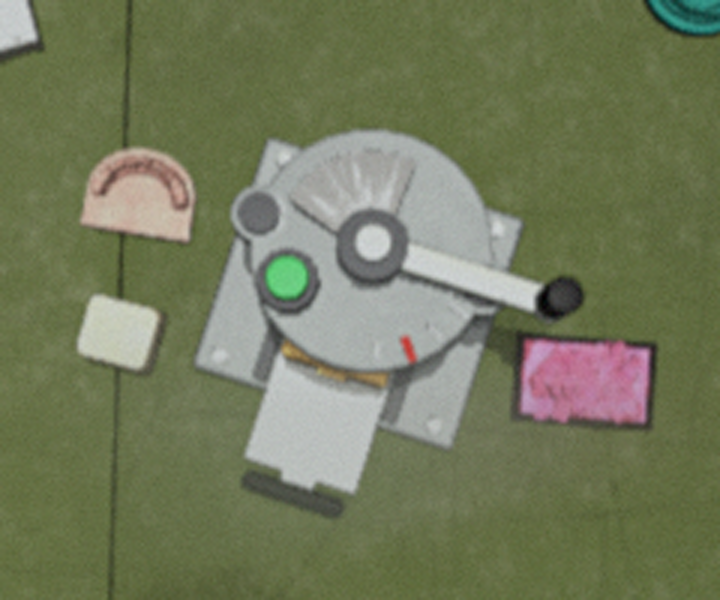

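View pics/scz.png

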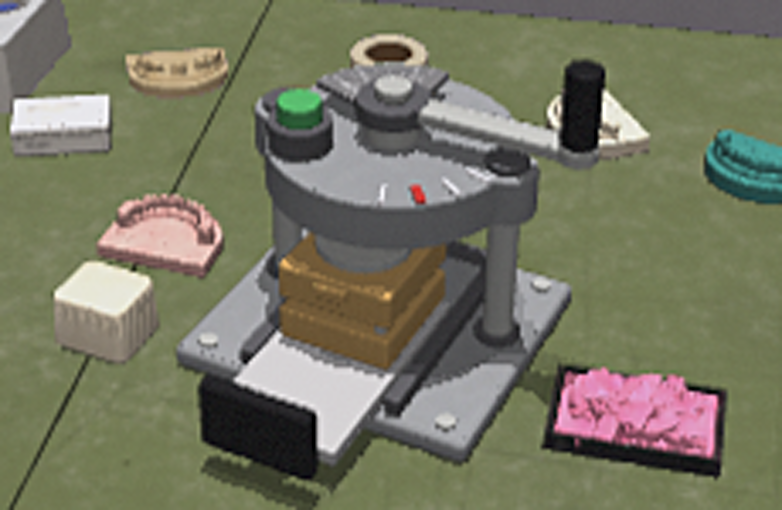

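```bash
cat >> h.py <<'E'
def PZ(c,u,v,z):
    r=np.array([(u-c["cx"])/c["fx"],(v-c["cy"])/c["fy"],1.])@c["pose"][:3,:3].T
    o=c["pose"][:3,3]; return o+r*(z-o[2])/r[2]
E
python3 - <<'E'
from h import *
c=load("top0.npz"); s=load("scene0.npz")
z=lambda a,b:(200+a/3-.33,120+b/3-.33)
zs=lambda a,b:(230+a/3.4-.35,190+b/3.4-.35)
hinge=PZ(c,*z(372,242),.17)
# circle fit
for n,p in dict(hinge=hinge,button=PZ(c,*z(288,277),.165),handle=PZ(c,*z(292,493),.060),knob=PZ(c,*z(560,294),.208),
  b_left=PZ(c,*z(197,367),.014),b_right=PZ(c,*z(447,446),.014),b_bl=PZ(c,*z(268,140),.014),b_br=PZ(c,*z(522,217),.014),
  sbutton=PZ(s,*zs(299,103),.165),shl=PZ(s,*zs(205,383),.06),shr=PZ(s,*zs(315,412),.06),sknob=PZ(s,*zs(584,68),.208),shinge=PZ(s,*zs(396,88),.17),s_bl=PZ(s,*zs(178,352),.014),s_br=PZ(s,*zs(464,463),.014),s_bk=PZ(s,*zs(570,290),.014)).items(): print(n,p.round(4))
for cc,n in((c,"top"),(s,"scene")):
    W=cloud(cc); im=cc["image"].astype(int); hsv=cv2.cvtColor(cc["image"],cv2.COLOR_RGB2HSV)
    m=(im[...,1]>im[...,0]+60)&(im[...,1]>im[...,2]+40)&(np.hypot(W[...,0]-.6,W[...,1]-.15)<.12)&(W[...,2]>.14)
    v,u=np.nonzero(m); print(n,m.sum(),W[m].mean(0) if m.any() else 0,W[m].min(0),W[m].max(0)) if m.any() else 0
    m=(W[...,2]>.199)&(W[...,2]<.22)&(np.hypot(W[...,0]-.6,W[...,1]-.0)<.05); print("knob",m.sum(),W[m].mean(0).round(4),W[m].min(0),W[m].max(0))
    m=(W[...,2]>.052)&(W[...,2]<.066)&(W[...,0]<.5)&(W[...,0]>.43)&(W[...,1]>.08)&(W[...,1]<.22);print("handle",m.sum(),W[m].mean(0).round(4))
    if m.sum()>20: print(cv2.minAreaRect((W[m][:,:2]*1000).astype(np.float32)))
    m=(W[...,2]>.066)&(W[...,2]<.1)&(abs(W[...,0]-.56)<.05)&(abs(W[...,1]-.12)<.06);print("flask",m.sum(),np.percentile(W[m],[5,95],axis=0) if m.any() else 0)
E
```

```text
hinge [0.6316 0.1089 0.17  ]
button [0.6102 0.1577 0.165 ]
handle [0.4788 0.1544 0.06  ]
knob [0.6    0.0041 0.208 ]
b_left [0.5621 0.2236 0.014 ]
b_right [0.5118 0.049  0.014 ]
b_bl [0.7223 0.1789 0.014 ]
b_br [0.6728 0.     0.014 ]
sbutton [0.6086 0.1563 0.165 ]
shl [0.4838 0.1823 0.06  ]
shr [0.4722 0.1197 0.06  ]
sknob [ 6.012e-01 -2.000e-04  2.080e-01]
shinge [0.627  0.1041 0.17  ]
s_bl [0.5602 0.2218 0.014 ]
s_br [0.4981 0.0426 0.014 ]
s_bk [ 0.6657 -0.0027  0.014 ]
top 156 [0.61008389 0.15852404 0.16457245] [0.59754922 0.1465109  0.15123908] [0.62404363 0.16970189 0.1682172 ]
knob 134 [0.5986 0.002  0.2073] [ 0.58837609 -0.00955342  0.19913564] [0.60822568 0.01175814 0.21152896]
handle 213 [0.4771 0.1547 0.0592]
((477.0744934082031, 155.13565063476562), (68.89295959472656, 11.926456451416016), 73.3010025024414)
flask 122 [[0.55091284 0.09736947 0.07304092]
 [0.5726819  0.16033248 0.08133668]]
scene 69 [0.60846313 0.15658412 0.16653158] [0.5987592  0.14542776 0.16446199] [0.62174834 0.16717927 0.16840653]
knob 107 [ 0.5953 -0.0009  0.2066] [ 0.586688   -0.01107269  0.19926077] [0.61127052 0.00945636 0.21119068]
handle 271 [0.4747 0.1514 0.0588]
((477.61016845703125, 152.6966552734375), (69.73078155517578, 14.193794250488281), 73.67952728271484)
flask 721 [[0.5531188  0.08251908 0.0683173 ]
 [0.59457479 0.15386141 0.08751154]]
```

Request:
move_arm(
  moves=[
    {"hand":0,"x":-0.4,"y":-0.35},
    {"hand":0,"x":-0.78,"y":-0.71},
    {"hand":0,"x":-0.78,"y":-0.71},
    {"hand":0,"x":-0.78,"y":-0.71},
    {"hand":0,"x":-0.78,"y":-0.71},
    {"hand":0,"x":-0.78,"y":-0.71},
    {"hand":0,"x":-0.78,"y":-0.71},
    {"hand":0,"x":-0.78,"y":-0.71},
    {"hand":0,"x":-0.78,"y":-0.71},
    {"hand":0,"x":-0.78,"y":-0.71},
    {"hand":0,"x":-0.78,"y":-0.71},
    {"hand":0,"x":-0.78,"y":-0.71},
    {"hand":0,"x":-0.78,"y":-0.71},
    {"hand":0,"x":-0.78,"y":-0.71},
    {"hand":0,"x":-0.78,"y":-0.71},
    {"hand":0,"x":-0.78,"y":-0.71},
    {"hand":0,"x":-0.78,"y":-0.71},
    {"hand":0,"x":-0.4,"y":-0.35},
    {"hand":0,"wz":-6.6},
    {"hand":0},
  ],
)

```text
schema error: expected keys hand, x, y, z, wx, wy, wz
```

```bash
cat >> h.py <<'E'
def snapw(tag):
    from rig import bot, vision
    s=bot.read_state(); c=vision.capture("wrist")
    T=np.eye(4);T[:3,:3]=s["tcp_rot"];T[:3,3]=s["position"]
    c["pose"]=T@c["hand_eye"]; np.savez(f"w{tag}.npz",**c); cv2.imwrite(f"pics/w{tag}.png",c["image"][:,:,::-1]); return s,c
def snap(n,tag,box=None,f=1):
    from rig import vision
    c=vision.capture(n); np.savez(f"{n}{tag}.npz",**c); im=c["image"][:,:,::-1]
    if box: im=cv2.resize(im[box[1]:box[3],box[0]:box[2]],None,fx=f,fy=f,interpolation=cv2.INTER_CUBIC)
    cv2.imwrite(f"pics/{n}{tag}.png",im); return c
E
python3 - <<'E'
from h import *
s,c=snapw(1); print(s["time_s"],s["position"],s["tcp_rot"],s["force"],s["opening"],s["joint_positions"])
E
```

```text
0.1 [0.24347749 0.57493056 0.2216821 ] [[-9.20729117e-01  3.90200995e-01 -1.03743130e-03]
 [ 3.90202232e-01  9.20727793e-01 -1.59638765e-03]
 [ 3.32279785e-04 -1.87464860e-03 -9.99998188e-01]] [-0.83263669 -0.29549683  0.74353922] 0.9978600462566659 [ 5.68073973e+01  3.02731913e+01  8.21476362e+01 -3.58705657e-04
  6.76882557e+01 -1.02253993e+01]
```

View pics/w1.png

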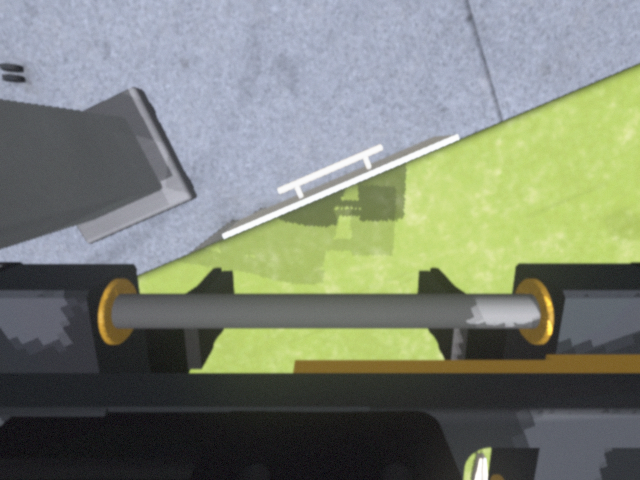

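The move was refused because every row needs all seven keys. The wrist picture shows only the worktop edge, since the camera sits on the tool's +x side, facing the robot. I'll resend with full rows.

Request:
move_arm(
  moves=[
    {"hand":0,"x":-0.4,"y":-0.35,"z":0,"wx":0,"wy":0,"wz":0},
    {"hand":0,"x":-0.78,"y":-0.71,"z":0,"wx":0,"wy":0,"wz":0},
    {"hand":0,"x":-0.78,"y":-0.71,"z":0,"wx":0,"wy":0,"wz":0},
    {"hand":0,"x":-0.78,"y":-0.71,"z":0,"wx":0,"wy":0,"wz":0},
    {"hand":0,"x":-0.78,"y":-0.71,"z":0,"wx":0,"wy":0,"wz":0},
    {"hand":0,"x":-0.78,"y":-0.71,"z":0,"wx":0,"wy":0,"wz":0},
    {"hand":0,"x":-0.78,"y":-0.71,"z":0,"wx":0,"wy":0,"wz":0},
    {"hand":0,"x":-0.78,"y":-0.71,"z":0,"wx":0,"wy":0,"wz":0},
    {"hand":0,"x":-0.78,"y":-0.71,"z":0,"wx":0,"wy":0,"wz":0},
    {"hand":0,"x":-0.78,"y":-0.71,"z":0,"wx":0,"wy":0,"wz":0},
    {"hand":0,"x":-0.78,"y":-0.71,"z":0,"wx":0,"wy":0,"wz":0},
    {"hand":0,"x":-0.78,"y":-0.71,"z":0,"wx":0,"wy":0,"wz":0},
    {"hand":0,"x":-0.78,"y":-0.71,"z":0,"wx":0,"wy":0,"wz":0},
    {"hand":0,"x":-0.78,"y":-0.71,"z":0,"wx":0,"wy":0,"wz":0},
    {"hand":0,"x":-0.78,"y":-0.71,"z":0,"wx":0,"wy":0,"wz":0},
    {"hand":0,"x":-0.78,"y":-0.71,"z":0,"wx":0,"wy":0,"wz":0},
    {"hand":0,"x":-0.78,"y":-0.71,"z":0,"wx":0,"wy":0,"wz":0},
    {"hand":0,"x":-0.4,"y":-0.35,"z":0,"wx":0,"wy":0,"wz":0},
    {"hand":0,"x":0,"y":0,"z":0,"wx":0,"wy":0,"wz":-6.6},
    {"hand":0,"x":0,"y":0,"z":0,"wx":0,"wy":0,"wz":0},
  ],
)

```text
time_s: 2.15
position: [0.4316, 0.1677, 0.2225]
tcp_rot: [[-0.959, 0.283, -0.001], [0.283, 0.959, 0.0], [0.001, -0.0, -1.0]]
force: [0.0, 0.3, -0.3]
opening: 0.009
```

```bash
cat >> h.py <<'E'
HG=np.array([.6305,.108]); YAW=np.radians(-16.3)
def topress(p):
    d=np.asarray(p)[...,:2]-HG; c,s=np.cos(YAW),np.sin(YAW); return np.stack([d[...,0]*c+d[...,1]*s,-d[...,0]*s+d[...,1]*c],-1)
def frompress(a): c,s=np.cos(YAW),np.sin(YAW); return HG+np.array([a[0]*c-a[1]*s,a[0]*s+a[1]*c])
def st():
    from rig import bot
    s=bot.read_state(); R=np.array(s["tcp_rot"]); print("t",round(s["time_s"],2),"pos",np.round(s["position"],4),"press",topress(s["position"]).round(4),"yang",np.degrees(np.arctan2(R[1,1],R[0,1])).round(2),"zax",R[:,2].round(3),"F",np.round(s["force"],1),"open",round(s["opening"],3)); return s
def to(x,y,z):
    """shift to world target in tool units"""
    from rig import bot
    s=bot.read_state(); print("shift units",(np.array(s["tcp_rot"]).T@(np.array([x,y,z])-s["position"])/.025).round(3))
E
python3 - <<'E'
from h import *
st(); to(*frompress((-.195,0)),.028)
s,c=snapw(2)
E
```

```text
t 2.15 pos [0.4316 0.1677 0.2225] press [-0.2077  0.0015] yang 73.56 zax [-0.001  0.    -1.   ] F [ 0.   0.3 -0.3] open 0.009
shift units [-0.511 -0.059  7.78 ]
```

View pics/w2.png

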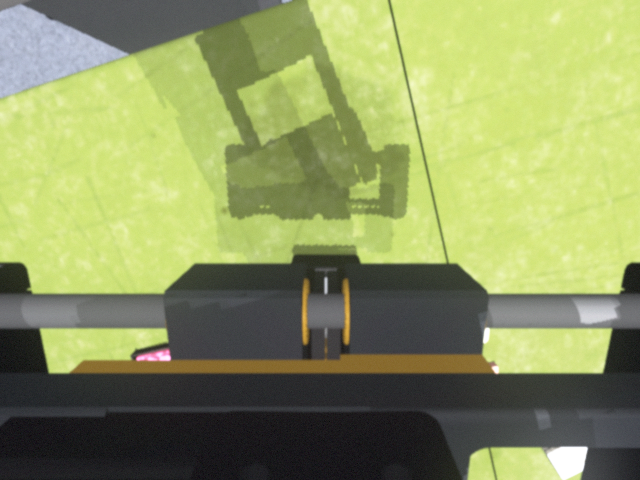

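The wrist view is clear: fingers shut and only their shadow below. Next I'll descend in front of the handle.

Request:
move_arm(
  moves=[
    {"hand":0,"x":0,"y":-0.06,"z":0.8,"wx":0,"wy":0,"wz":0},
    {"hand":0,"x":0,"y":0,"z":1,"wx":0,"wy":0,"wz":0},
    {"hand":0,"x":0,"y":0,"z":1,"wx":0,"wy":0,"wz":0},
    {"hand":0,"x":0,"y":0,"z":1,"wx":0,"wy":0,"wz":0},
    {"hand":0,"x":0,"y":0,"z":1,"wx":0,"wy":0,"wz":0},
    {"hand":0,"x":0,"y":0,"z":1,"wx":0,"wy":0,"wz":0},
    {"hand":0,"x":0,"y":0,"z":1,"wx":0,"wy":0,"wz":0},
    {"hand":0,"x":0,"y":0,"z":0.8,"wx":0,"wy":0,"wz":0},
    {"hand":0,"x":-0.4,"y":0,"z":0.1,"wx":0,"wy":0,"wz":0},
    {"hand":0,"x":-0.4,"y":0,"z":0,"wx":0,"wy":0,"wz":0},
    {"hand":0,"x":-0.4,"y":0,"z":0,"wx":0,"wy":0,"wz":0},
    {"hand":0,"x":-0.4,"y":0,"z":0,"wx":0,"wy":0,"wz":0},
    {"hand":0,"x":-0.2,"y":0,"z":0,"wx":0,"wy":0,"wz":0},
    {"hand":0,"x":-0.2,"y":0,"z":0,"wx":0,"wy":0,"wz":0},
  ],
)

```text
time_s: 3.6
position: [0.4794, 0.1528, 0.0307]
tcp_rot: [[-0.959, 0.282, -0.0], [0.282, 0.959, 0.0], [0.0, 0.0, -1.0]]
force: [-2.0, 2.7, 1.3]
opening: 0.005
```

```bash
python3 - <<'E'
from h import *
st(); snap("scene","3",(230,190,460,340),3.4)
E
```

```text
t 3.6 pos [0.4794 0.1528 0.0307] press [-0.1576  0.0006] yang 73.61 zax [-0.  0. -1.] F [-2.   2.7  1.3] open 0.005
```

View pics/scene3.png

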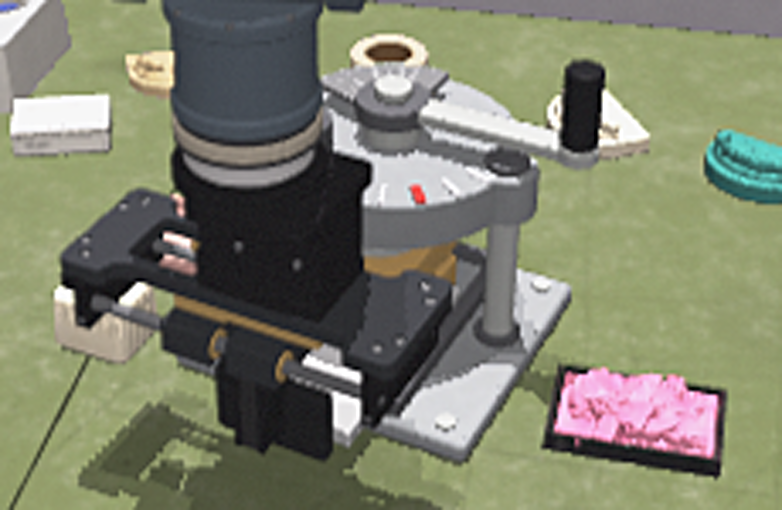

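The fingers are on the handle plate (about (280,420) in the crop) and the carriage is sliding. I'll continue gently to the stop.

Request:
move_arm(
  moves=[
    {"hand":0,"x":-0.15,"y":0,"z":0,"wx":0,"wy":0,"wz":0},
    {"hand":0,"x":-0.15,"y":0,"z":0,"wx":0,"wy":0,"wz":0},
    {"hand":0,"x":-0.1,"y":0,"z":0,"wx":0,"wy":0,"wz":0},
    {"hand":0,"x":-0.1,"y":0,"z":0,"wx":0,"wy":0,"wz":0},
    {"hand":0,"x":0,"y":0,"z":0,"wx":0,"wy":0,"wz":0},
  ],
)

```text
time_s: 4.15
position: [0.4919, 0.149, 0.0299]
tcp_rot: [[-0.959, 0.282, 0.001], [0.282, 0.959, -0.0], [-0.001, -0.0, -1.0]]
force: [-2.1, 0.4, 1.0]
opening: 0.003
```

Request:
move_arm(
  moves=[
    {"hand":0,"x":-0.1,"y":0,"z":0,"wx":0,"wy":0,"wz":0},
    {"hand":0,"x":0,"y":0,"z":0,"wx":0,"wy":0,"wz":0},
  ],
)

```text
time_s: 4.35
position: [0.4941, 0.1484, 0.0299]
tcp_rot: [[-0.96, 0.282, 0.0], [0.282, 0.96, -0.0], [-0.0, -0.0, -1.0]]
force: [-2.1, -1.8, 0.7]
opening: 0.009
```

Request:
move_arm(
  moves=[
    {"hand":0,"x":-0.1,"y":0,"z":0,"wx":0,"wy":0,"wz":0},
    {"hand":0,"x":0,"y":0,"z":0,"wx":0,"wy":0,"wz":0},
  ],
)

```text
time_s: 4.55
position: [0.4965, 0.1477, 0.0299]
tcp_rot: [[-0.96, 0.282, 0.0], [0.282, 0.96, -0.0], [-0.0, -0.0, -1.0]]
force: [-1.4, -0.9, 1.2]
opening: 0.006
```

Request:
move_arm(
  moves=[
    {"hand":0,"x":-0.1,"y":0,"z":0,"wx":0,"wy":0,"wz":0},
    {"hand":0,"x":0,"y":0,"z":0,"wx":0,"wy":0,"wz":0},
  ],
)

```text
time_s: 4.75
position: [0.4968, 0.1476, 0.0299]
tcp_rot: [[-0.959, 0.282, -0.004], [0.282, 0.959, 0.001], [0.004, -0.001, -1.0]]
force: [-5.4, 1.9, 2.6]
opening: 0.006
```

Request:
move_arm(
  moves=[
    {"hand":0,"x":-0.1,"y":0,"z":0,"wx":0,"wy":0,"wz":0},
    {"hand":0,"x":0,"y":0,"z":0,"wx":0,"wy":0,"wz":0},
  ],
)

```text
time_s: 4.95
position: [0.4967, 0.1475, 0.0299]
tcp_rot: [[-0.959, 0.282, -0.009], [0.282, 0.959, 0.001], [0.009, -0.001, -1.0]]
force: [-10.4, 5.6, 6.2]
opening: 0.007
```

The carriage stopped at TCP press x = -0.139, with force rising to about 12 N, so it is at its stop. I'll back off and rise.

Request:
move_arm(
  moves=[
    {"hand":0,"x":0.2,"y":0,"z":0,"wx":0,"wy":0,"wz":0},
    {"hand":0,"x":0.5,"y":0,"z":0,"wx":0,"wy":0,"wz":0},
    {"hand":0,"x":0.8,"y":0,"z":0,"wx":0,"wy":0,"wz":0},
    {"hand":0,"x":0.8,"y":0,"z":-0.5,"wx":0,"wy":0,"wz":0},
    {"hand":0,"x":0.4,"y":0,"z":-1,"wx":0,"wy":0,"wz":0},
    {"hand":0,"x":0,"y":0,"z":-1,"wx":0,"wy":0,"wz":0},
    {"hand":0,"x":0,"y":0,"z":-1,"wx":0,"wy":0,"wz":0},
    {"hand":0,"x":0,"y":0,"z":-1,"wx":0,"wy":0,"wz":0},
    {"hand":0,"x":0,"y":0,"z":-1,"wx":0,"wy":0,"wz":0},
    {"hand":0,"x":0,"y":0,"z":-1,"wx":0,"wy":0,"wz":0},
    {"hand":0,"x":0,"y":0,"z":-1,"wx":0,"wy":0,"wz":0},
    {"hand":0,"x":0,"y":0,"z":-1,"wx":0,"wy":0,"wz":0},
    {"hand":0,"x":0,"y":0,"z":-0.5,"wx":0,"wy":0,"wz":0},
    {"hand":0,"x":0,"y":0,"z":0,"wx":0,"wy":0,"wz":0},
  ],
)

```text
time_s: 6.35
position: [0.4382, 0.1658, 0.2571]
tcp_rot: [[-0.959, 0.282, 0.007], [0.282, 0.96, 0.001], [-0.007, 0.003, -1.0]]
force: [0.2, 0.7, -0.2]
opening: 0.004
```

```bash
python3 - <<'E'
from h import *
st(); snap("top","4",(230,140,430,300),4);c=snap("scene","4",(230,190,460,340),3.4)
for n in("top","scene"):
    cc=load(n+"4.npz");W=cloud(cc);m=(W[...,2]>.052)&(W[...,2]<.066)&(W[...,0]<.53)&(W[...,0]>.45)&(W[...,1]>.08)&(W[...,1]<.22)
    if m.sum()>20: print(n,m.sum(),W[m].mean(0),topress(W[m].mean(0)),cv2.minAreaRect((W[m][:,:2]*1000).astype(np.float32)))
E
```

```text
t 6.35 pos [0.4382 0.1658 0.2571] press [-0.2008  0.0015] yang 73.64 zax [ 0.007  0.001 -1.   ] F [ 0.2  0.7 -0.2] open 0.004
top 210 [0.5108295  0.14395484 0.05916872] [-0.1249517   0.00092212] ((511.1328125, 144.21090698242188), (69.7714614868164, 11.925272941589355), 73.09427642822266)
scene 253 [0.5091084  0.14209175 0.05874268] [-0.12608072 -0.00134914] ((510.8255615234375, 142.16061401367188), (68.7452163696289, 13.119810104370117), 72.16960144042969)
```

View pics/top4.png

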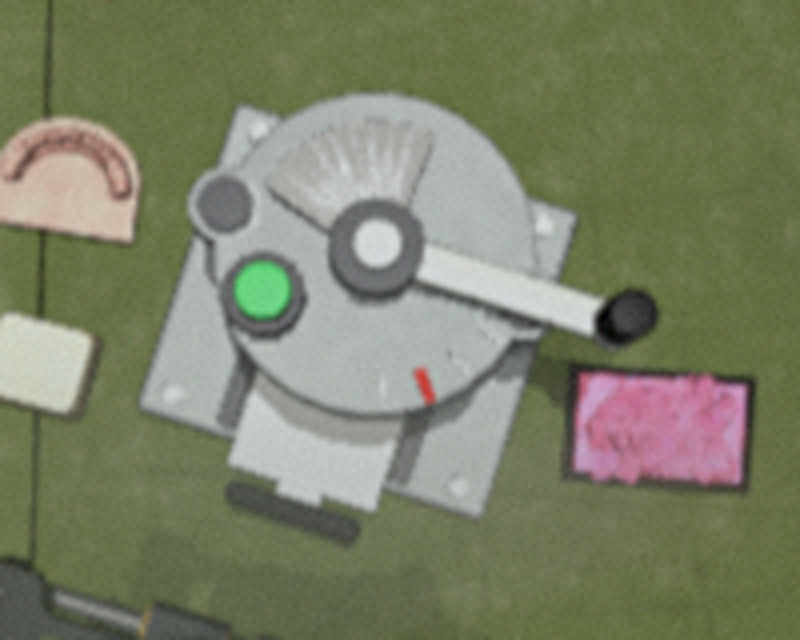

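View pics/scene4.png

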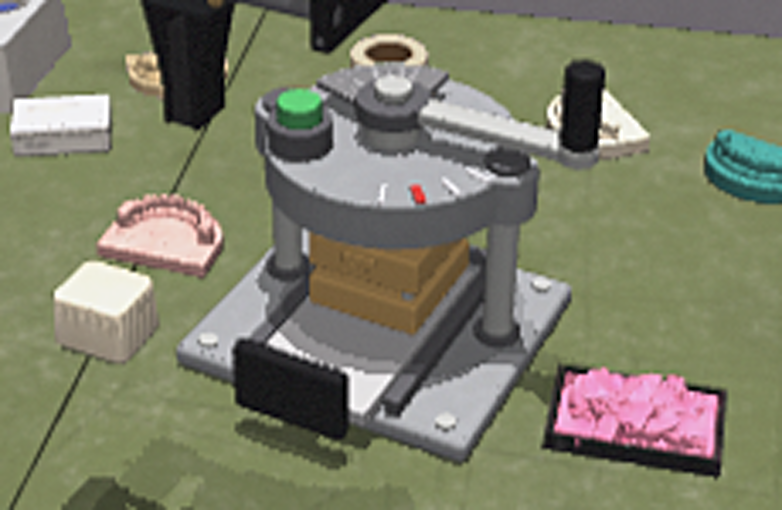

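The carriage is home: the handle is 125 mm in front of the spindle in both cameras, and nothing else moved. The knob is near crop (627,313). Next I'll turn the tool and open the fingers.

Request:
move_arm(
  moves=[
    {"hand":60,"x":0,"y":0,"z":0,"wx":0,"wy":0,"wz":5},
    {"hand":60,"x":0,"y":0,"z":0,"wx":0,"wy":0,"wz":8.5},
    {"hand":60,"x":0,"y":0,"z":0,"wx":0,"wy":0,"wz":8.5},
    {"hand":60,"x":0,"y":0,"z":0,"wx":0,"wy":0,"wz":8.5},
    {"hand":60,"x":0,"y":0,"z":0,"wx":0,"wy":0,"wz":8.5},
    {"hand":60,"x":0,"y":0,"z":0,"wx":0,"wy":0,"wz":8.5},
    {"hand":60,"x":0,"y":0,"z":0,"wx":0,"wy":0,"wz":8.5},
    {"hand":60,"x":0,"y":0,"z":0,"wx":0,"wy":0,"wz":8.5},
    {"hand":60,"x":0,"y":0,"z":0,"wx":0,"wy":0,"wz":8.5},
    {"hand":60,"x":0,"y":0,"z":0,"wx":0,"wy":0,"wz":8.5},
    {"hand":60,"x":0,"y":0,"z":0,"wx":0,"wy":0,"wz":8.5},
    {"hand":60,"x":0,"y":0,"z":0,"wx":0,"wy":0,"wz":0},
  ],
)

```text
time_s: 7.65
position: [0.4356, 0.1653, 0.2537]
tcp_rot: [[0.282, 0.96, -0.002], [0.96, -0.282, -0.0], [-0.001, -0.002, -1.0]]
force: [-0.7, -0.1, 0.1]
opening: 0.687
```

```bash
python3 - <<'E'
from h import *
s=st(); print(s["tcp_rot"],s["joint_positions"]); to(.599,.0005,.257)
E
```

```text
t 7.65 pos [0.4356 0.1653 0.2537] press [-0.2031  0.0003] yang -16.36 zax [-0.002 -0.    -1.   ] F [-0.7 -0.1  0.1] open 0.687
[[ 2.81668372e-01  9.59509156e-01 -2.26002906e-03]
 [ 9.59511335e-01 -2.81669812e-01 -3.39622989e-04]
 [-9.62453327e-04 -2.07286244e-03 -9.99997388e-01]] [ 7.00423856e+00  1.55735794e+01  1.01803042e+02 -3.96305558e-03
  6.27542751e+01  2.33659255e+01]
shift units [-4.486  8.128 -0.144]
```

Request:
move_arm(
  moves=[
    {"hand":60,"x":-0.25,"y":0.4,"z":0,"wx":0,"wy":0,"wz":0},
    {"hand":60,"x":-0.45,"y":0.8,"z":0,"wx":0,"wy":0,"wz":0},
    {"hand":60,"x":-0.45,"y":0.8,"z":0,"wx":0,"wy":0,"wz":0},
    {"hand":60,"x":-0.45,"y":0.8,"z":0,"wx":0,"wy":0,"wz":0},
    {"hand":60,"x":-0.45,"y":0.8,"z":0,"wx":0,"wy":0,"wz":0},
    {"hand":60,"x":-0.45,"y":0.8,"z":0,"wx":0,"wy":0,"wz":0},
    {"hand":60,"x":-0.45,"y":0.8,"z":0,"wx":0,"wy":0,"wz":0},
    {"hand":60,"x":-0.45,"y":0.8,"z":0,"wx":0,"wy":0,"wz":0},
    {"hand":60,"x":-0.45,"y":0.8,"z":0,"wx":0,"wy":0,"wz":0},
    {"hand":60,"x":-0.45,"y":0.8,"z":0,"wx":0,"wy":0,"wz":0},
    {"hand":60,"x":-0.19,"y":0.53,"z":0,"wx":0,"wy":0,"wz":0},
    {"hand":60,"x":0,"y":0,"z":0,"wx":0,"wy":0,"wz":0},
    {"hand":60,"x":0,"y":0,"z":0,"wx":0,"wy":0,"wz":0},
  ],
)

```text
time_s: 8.95
position: [0.599, 0.0007, 0.2545]
tcp_rot: [[0.281, 0.96, -0.002], [0.96, -0.281, 0.001], [0.0, -0.002, -1.0]]
force: [-0.1, -0.7, -0.1]
opening: 0.689
```

```bash
python3 - <<'E'
from h import *
s=st(); to(.599,.0005,.178); s,c=snapw(5); snap("scene","5",(230,150,500,340),2.9); print(c["hand_eye"].round(3))
E
```

```text
t 8.95 pos [0.599  0.0007 0.2545] press [-1.000e-04 -1.118e-01] yang -16.34 zax [-0.002  0.001 -1.   ] F [-0.1 -0.7 -0.1] open 0.689
shift units [-0.007  0.006  3.058]
[[-0.    -0.97  -0.244  0.066]
 [ 1.     0.    -0.001  0.   ]
 [ 0.001 -0.244  0.97  -0.162]
 [ 0.     0.     0.     1.   ]]
```

View pics/w5.png

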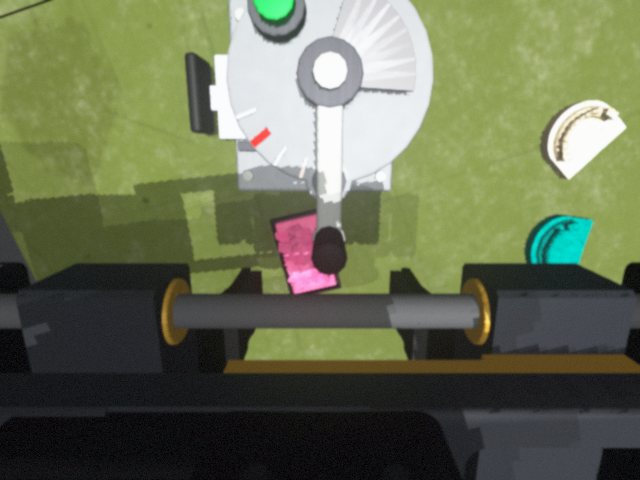

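View pics/scene5.png

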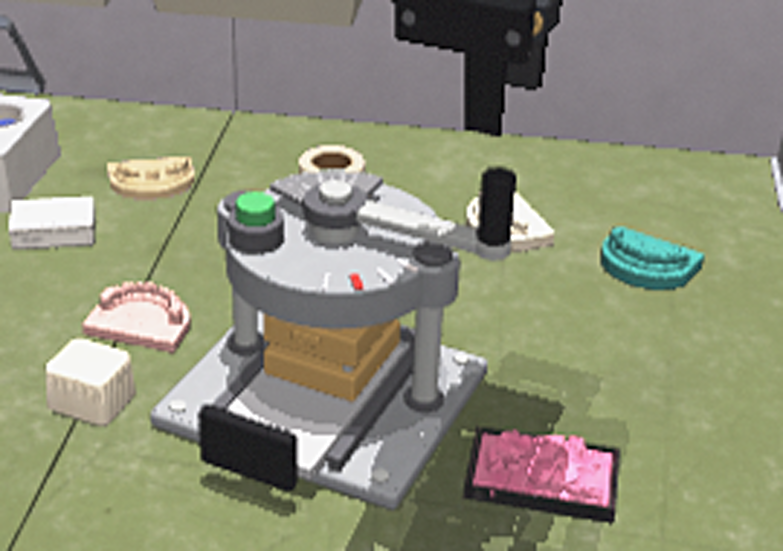

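```bash
python3 - <<'E'
from h import *
c=load("w5.npz")
for n,(u,v,z) in dict(hinge=(330,70,.17),knobtop=(330,262,.208),red=(261,137,.136)).items():
    p=PZ(c,u,v,z); print(n,p.round(4),topress(p).round(4))
W=cloud(c)
m=(W[...,2]>.2)&(W[...,2]<.215)&(np.hypot(W[...,0]-.599,W[...,1])<.03); print(m.sum(),(W[m].min(0)+W[m].max(0))/2,topress(W[m].mean(0)))
m=(W[...,2]>.164)&(W[...,2]<.18)&(np.hypot(W[...,0]-HG[0],W[...,1]-HG[1])<.03); print(m.sum(),W[m].mean(0),topress(W[m].mean(0)),np.percentile(W[m][:,2],[10,50,90]))
E
```

```text
hinge [0.633  0.1075 0.17  ] [0.0026 0.0003]
knobtop [ 0.6011 -0.0012  0.208 ] [ 0.0025 -0.113 ]
red [0.5733 0.0838 0.136 ] [-0.0481 -0.0393]
1018 [6.01076695e-01 5.17129805e-04 2.04977786e-01] [ 0.00191207 -0.11015138]
1005 [0.63302117 0.10750857 0.16804859] [0.00255776 0.00023593] [0.16709659 0.16807184 0.16901364]
```

The wrist view puts the knob at (330,262), centred between the open fingers. Its position is within 2–3 mm of the estimate. I'll descend and grip.

Request:
move_arm(
  moves=[
    {"hand":60,"x":0,"y":0.04,"z":0.4,"wx":0,"wy":0,"wz":0},
    {"hand":60,"x":0,"y":0,"z":0.6,"wx":0,"wy":0,"wz":0},
    {"hand":60,"x":0,"y":0,"z":0.6,"wx":0,"wy":0,"wz":0},
    {"hand":60,"x":0,"y":0,"z":0.6,"wx":0,"wy":0,"wz":0},
    {"hand":60,"x":0,"y":0,"z":0.6,"wx":0,"wy":0,"wz":0},
    {"hand":60,"x":0,"y":0,"z":0.26,"wx":0,"wy":0,"wz":0},
    {"hand":60,"x":0,"y":0,"z":0,"wx":0,"wy":0,"wz":0},
    {"hand":15,"x":0,"y":0,"z":0,"wx":0,"wy":0,"wz":0},
    {"hand":15,"x":0,"y":0,"z":0,"wx":0,"wy":0,"wz":0},
    {"hand":15,"x":0,"y":0,"z":0,"wx":0,"wy":0,"wz":0},
    {"hand":15,"x":0,"y":0,"z":0,"wx":0,"wy":0,"wz":0},
    {"hand":15,"x":0,"y":0,"z":0,"wx":0,"wy":0,"wz":0},
  ],
)

```text
time_s: 10.25
position: [0.6007, 0.0002, 0.1789]
tcp_rot: [[0.282, 0.959, 0.001], [0.959, -0.282, -0.0], [0.0, 0.001, -1.0]]
force: [0.3, 0.0, 1.0]
opening: 0.32
```

```bash
python3 - <<'E'
from h import *
s=st(); snap("scene","6",(230,150,500,340),2.9)
E
```

```text
t 10.25 pos [6.007e-01 2.000e-04 1.789e-01] press [ 0.0017 -0.1118] yang -16.37 zax [ 0.001 -0.    -1.   ] F [0.3 0.  1. ] open 0.32
```

View pics/scene6.png

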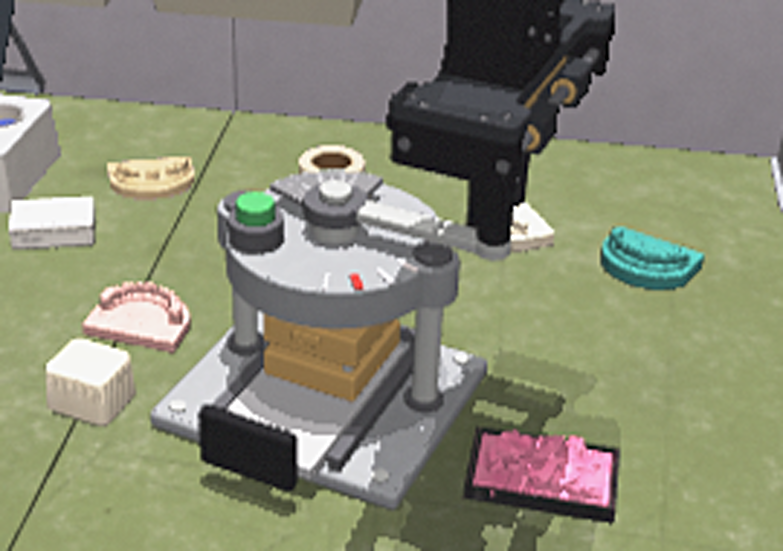

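Request:
move_arm(
  moves=[
    {"hand":10,"x":0,"y":0,"z":0,"wx":0,"wy":0,"wz":0},
    {"hand":10,"x":0,"y":0,"z":0,"wx":0,"wy":0,"wz":0},
    {"hand":10,"x":0,"y":0,"z":0,"wx":0,"wy":0,"wz":0},
  ],
)

```text
time_s: 10.6
position: [0.601, 0.0001, 0.1788]
tcp_rot: [[0.282, 0.96, 0.001], [0.96, -0.282, -0.0], [-0.0, 0.001, -1.0]]
force: [0.3, -0.8, 1.1]
opening: 0.248
```

The opening is 21.6 mm, so the knob is gripped. The side force is near zero. I'll pull along the arc, 15 steps of 0.06 rad.

Request:
move_arm(
  moves=[
    {"hand":10,"x":0.008,"y":-0.269,"z":0,"wx":0,"wy":0,"wz":3.44},
    {"hand":10,"x":0.008,"y":-0.269,"z":0,"wx":0,"wy":0,"wz":3.44},
    {"hand":10,"x":0.008,"y":-0.269,"z":0,"wx":0,"wy":0,"wz":3.44},
    {"hand":10,"x":0.008,"y":-0.269,"z":0,"wx":0,"wy":0,"wz":3.44},
    {"hand":10,"x":0.008,"y":-0.269,"z":0,"wx":0,"wy":0,"wz":3.44},
    {"hand":10,"x":0,"y":0,"z":0,"wx":0,"wy":0,"wz":0},
  ],
)

```text
time_s: 11.2
position: [0.5704, 0.0146, 0.1788]
tcp_rot: [[0.553, 0.833, 0.001], [0.833, -0.553, -0.0], [0.001, 0.001, -1.0]]
force: [1.7, 0.2, -0.9]
opening: 0.243
```

```bash
sed -i 's/^HG=.*YAW/HG=np.array([.6319,.1076]); YAW/' h.py; cat >> h.py <<'E'
def ang():
    s=st(); p=topress(s["position"]); R=np.array(s["tcp_rot"]); print("theta",np.arctan2(-p[0],-p[1]).round(4),"R",np.hypot(*p).round(4),"toolF",(R.T@s["force"]).round(1),"tool turn rad",np.radians(-16.35-np.degrees(np.arctan2(R[1,1],R[0,1]))).round(4))
E
python3 -c "
from h import *
ang(); snap('scene','7',(230,150,500,340),2.9)"
```

```text
t 11.2 pos [0.5704 0.0146 0.1788] press [-0.0329 -0.1066] yang -33.55 zax [ 0.001 -0.    -1.   ] F [ 1.7  0.2 -0.9] open 0.243
theta 0.2995 R 0.1115 toolF [1.1 1.4 0.9] tool turn rad 0.3002
```

View pics/scene7.png

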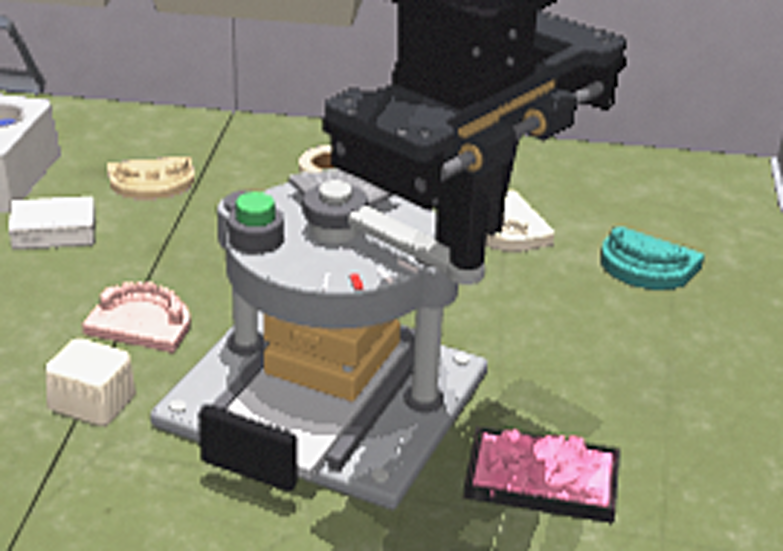

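The lever follows exactly, at about 0.30 rad. Continuing to about 0.90.

Request:
move_arm(
  moves=[
    {"hand":10,"x":0.008,"y":-0.269,"z":0,"wx":0,"wy":0,"wz":3.44},
    {"hand":10,"x":0.008,"y":-0.269,"z":0,"wx":0,"wy":0,"wz":3.44},
    {"hand":10,"x":0.008,"y":-0.269,"z":0,"wx":0,"wy":0,"wz":3.44},
    {"hand":10,"x":0.008,"y":-0.269,"z":0,"wx":0,"wy":0,"wz":3.44},
    {"hand":10,"x":0.008,"y":-0.269,"z":0,"wx":0,"wy":0,"wz":3.44},
    {"hand":10,"x":0.008,"y":-0.269,"z":0,"wx":0,"wy":0,"wz":3.44},
    {"hand":10,"x":0.008,"y":-0.269,"z":0,"wx":0,"wy":0,"wz":3.44},
    {"hand":10,"x":0.008,"y":-0.269,"z":0,"wx":0,"wy":0,"wz":3.44},
    {"hand":10,"x":0.008,"y":-0.269,"z":0,"wx":0,"wy":0,"wz":3.44},
    {"hand":10,"x":0.008,"y":-0.269,"z":0,"wx":0,"wy":0,"wz":3.44},
    {"hand":10,"x":0,"y":0,"z":0,"wx":0,"wy":0,"wz":0},
  ],
)

```text
time_s: 12.35
position: [0.5293, 0.0651, 0.1788]
tcp_rot: [[0.926, 0.377, 0.002], [0.377, -0.926, -0.002], [0.001, 0.002, -1.0]]
force: [2.4, -4.1, -0.6]
opening: 0.245
```

```bash
python3 -c "
from h import *
ang(); snap('scene','8',(230,150,500,340),2.9); snapw(8)"
```

```text
t 12.35 pos [0.5293 0.0651 0.1788] press [-0.0866 -0.0696] yang -67.83 zax [ 0.002 -0.002 -1.   ] F [ 2.4 -4.1 -0.6] open 0.245
theta 0.8934 R 0.1111 toolF [0.6 4.7 0.6] tool turn rad 0.8984
```

View pics/scene8.png

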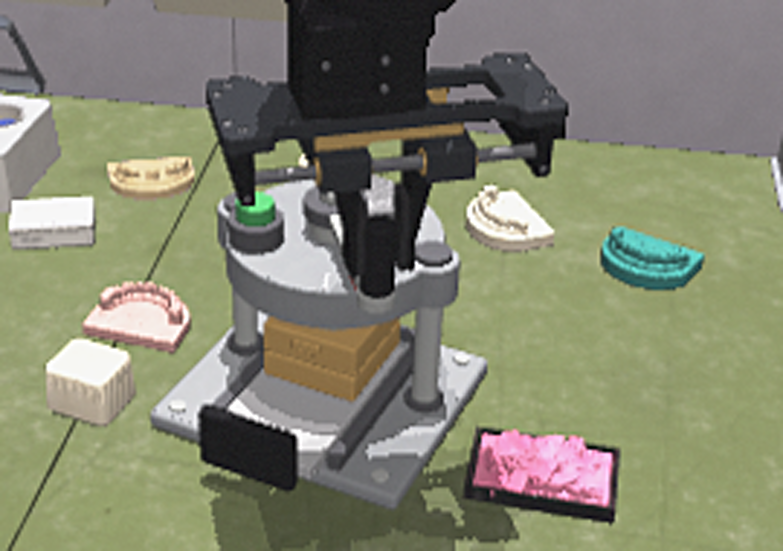

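View pics/w8.png

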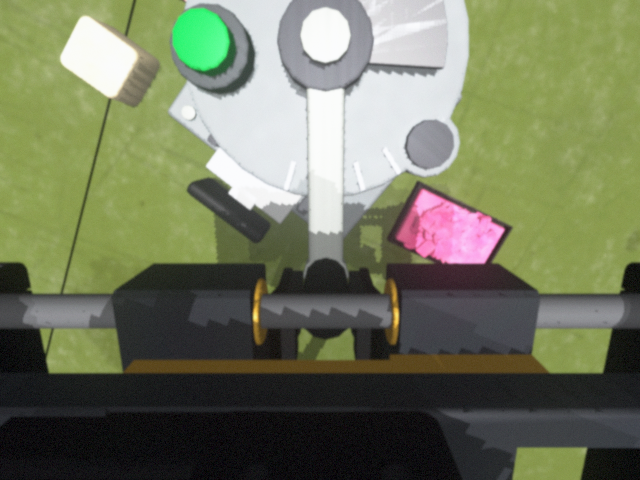

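The flask gap has closed. The lever covers the red mark in the wrist view, at about 0.893 rad. I'll go about 0.06 further and check.

Request:
move_arm(
  moves=[
    {"hand":10,"x":0.004,"y":-0.135,"z":0,"wx":0,"wy":0,"wz":1.72},
    {"hand":10,"x":0.004,"y":-0.135,"z":0,"wx":0,"wy":0,"wz":1.72},
    {"hand":10,"x":0,"y":0,"z":0,"wx":0,"wy":0,"wz":0},
  ],
)

```text
time_s: 12.75
position: [0.5271, 0.071, 0.1788]
tcp_rot: [[0.947, 0.321, 0.002], [0.321, -0.947, -0.002], [0.001, 0.002, -1.0]]
force: [2.7, -5.7, -0.1]
opening: 0.243
```

```bash
python3 -c "
from h import *
ang(); snapw(9)"
```

```text
t 12.75 pos [0.5271 0.071  0.1788] press [-0.0904 -0.0645] yang -71.3 zax [ 0.002 -0.002 -1.   ] F [ 2.7 -5.7 -0.1] open 0.243
theta 0.9507 R 0.111 toolF [0.7 6.3 0.2] tool turn rad 0.9591
```

View pics/w9.png

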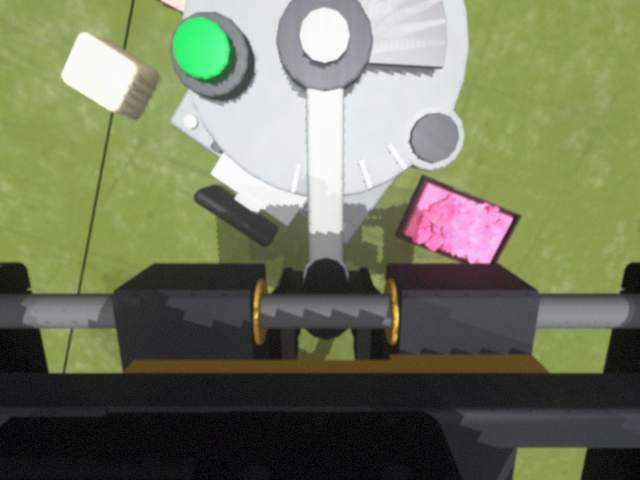

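The lever is at about 0.951, past the notch by 0.05. Opening the fingers lets it fall back into the notch.

Request:
move_arm(
  moves=[
    {"hand":60,"x":0,"y":0,"z":0,"wx":0,"wy":0,"wz":0},
    {"hand":60,"x":0,"y":0,"z":0,"wx":0,"wy":0,"wz":0},
    {"hand":60,"x":0,"y":0,"z":0,"wx":0,"wy":0,"wz":0},
    {"hand":60,"x":0,"y":0,"z":0,"wx":0,"wy":0,"wz":0},
    {"hand":60,"x":0,"y":0,"z":0,"wx":0,"wy":0,"wz":0},
  ],
)

```text
time_s: 13.3
position: [0.5247, 0.0725, 0.1782]
tcp_rot: [[0.948, 0.319, -0.003], [0.319, -0.948, 0.001], [-0.003, -0.002, -1.0]]
force: [0.6, 0.1, -0.1]
opening: 0.611
```

```bash
python3 -c "
from h import *
ang(); snapw(10)"
```

```text
t 13.3 pos [0.5247 0.0725 0.1782] press [-0.093  -0.0638] yang -71.4 zax [-0.003  0.001 -1.   ] F [ 0.6  0.1 -0.1] open 0.611
theta 0.9696 R 0.1128 toolF [0.6 0.1 0.1] tool turn rad 0.9608
```

View pics/w10.png

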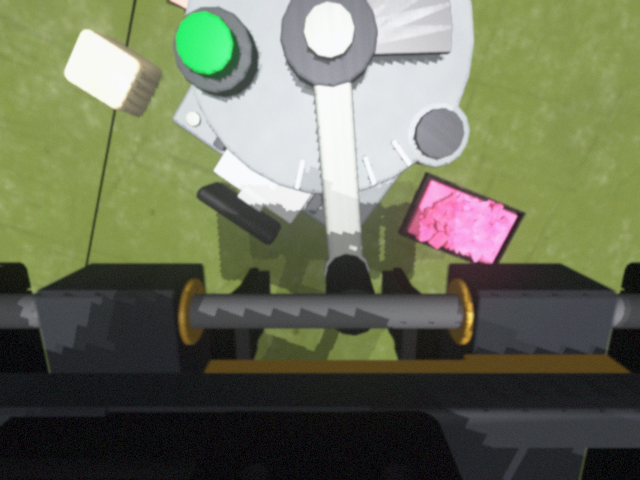

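The lever fell back a little (knob from column 325 to 348) and stayed. I'll lift clear and check.

Request:
move_arm(
  moves=[
    {"hand":60,"x":0,"y":0,"z":-0.3,"wx":0,"wy":0,"wz":0},
    {"hand":60,"x":0,"y":0,"z":-0.7,"wx":0,"wy":0,"wz":0},
    {"hand":60,"x":0,"y":0,"z":-0.8,"wx":0,"wy":0,"wz":0},
    {"hand":60,"x":0,"y":0,"z":-0.8,"wx":0,"wy":0,"wz":0},
    {"hand":30,"x":0,"y":0,"z":-0.6,"wx":0,"wy":0,"wz":0},
    {"hand":0,"x":0,"y":0,"z":0,"wx":0,"wy":0,"wz":0},
  ],
)

```text
time_s: 13.95
position: [0.5273, 0.0723, 0.2611]
tcp_rot: [[0.948, 0.319, 0.005], [0.319, -0.948, -0.0], [0.005, 0.002, -1.0]]
force: [0.3, 0.0, -0.2]
opening: 0.585
```

```bash
python3 - <<'E'
from h import *
ang(); s,c=snapw(11); snap('scene','11',(230,150,500,340),2.9); W=cloud(c); im=c["image"].astype(int)
m=(im[...,1]>im[...,0]+60)&(im[...,1]>im[...,2]+40)&(W[...,2]>.14)&(W[...,2]<.18)&(np.hypot(W[...,0]-.61,W[...,1]-.158)<.04); print(m.sum(),W[m].mean(0))
v,u=np.nonzero(m); print(u.mean(),v.mean(),u.min(),u.max(),v.min(),v.max()); print(PZ(c,u.mean(),v.mean(),.165))
for n in ("scene","w"):
  cc=load(n+"11.npz");W=cloud(cc)
  m=(W[...,2]>.199)&(W[...,2]<.214)&(np.hypot(W[...,0]-.53,W[...,1]-.065)<.035)
  p=(W[m].min(0)+W[m].max(0))/2; q=topress(p); print(n,m.sum(),p,q,"theta",np.arctan2(-q[0],-q[1]))
E
```

```text
t 13.95 pos [0.5273 0.0723 0.2611] press [-0.0905 -0.0633] yang -71.38 zax [ 0.005 -0.    -1.   ] F [ 0.3  0.  -0.2] open 0.585
theta 0.9605 R 0.1104 toolF [0.3 0.1 0.2] tool turn rad 0.9604
1271 [0.61146586 0.15772645 0.16485431]
243.6451612903226 82.35955940204563 225 263 62 103
[0.61149128 0.15770201 0.165     ]
scene 119 [0.52654227 0.06209312 0.20522233] [-0.08835064 -0.07324815] theta 0.8785842014131565
w 964 [0.53053457 0.06310665 0.20441387] [-0.08480327 -0.07115485] theta 0.8726891367976405
```

View pics/w11.png

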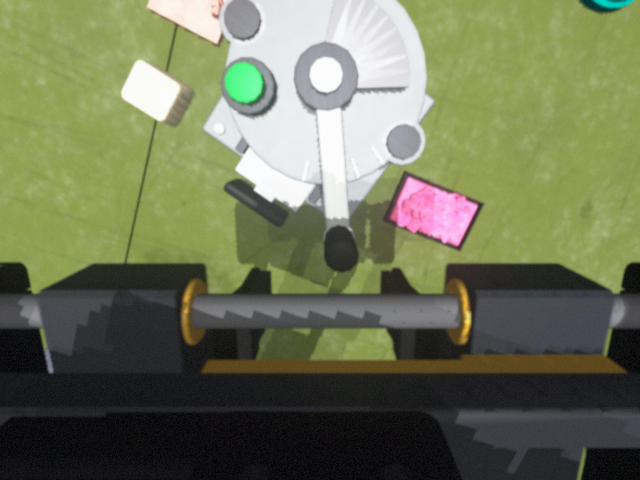

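View pics/scene11.png

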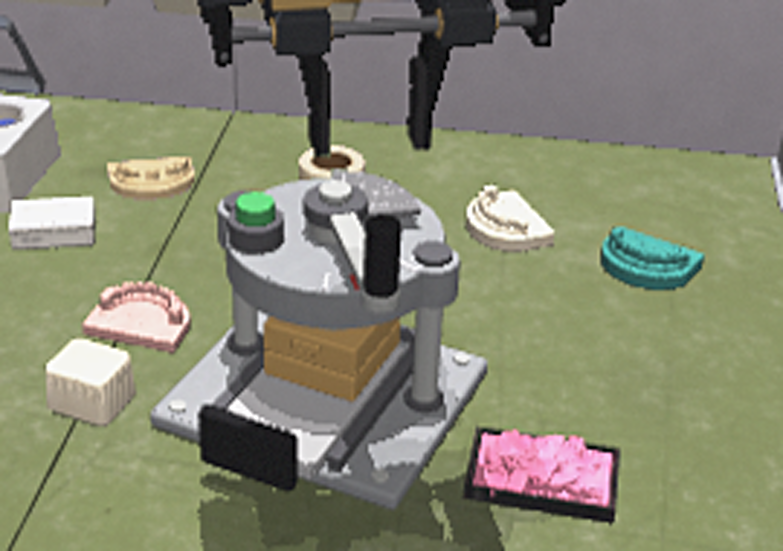

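The ratchet holds the lever at the third notch (knob measured 0.87–0.88, lever over the red mark). The flask is shut and the carriage is home. Next I'll move over the green button, which is at (0.611, 0.158).

Request:
move_arm(
  moves=[
    {"hand":0,"x":0.35,"y":-0.18,"z":0,"wx":0,"wy":0,"wz":0},
    {"hand":0,"x":0.7,"y":-0.36,"z":0,"wx":0,"wy":0,"wz":0},
    {"hand":0,"x":0.7,"y":-0.36,"z":0,"wx":0,"wy":0,"wz":0},
    {"hand":0,"x":0.7,"y":-0.36,"z":0,"wx":0,"wy":0,"wz":0},
    {"hand":0,"x":0.7,"y":-0.36,"z":0,"wx":0,"wy":0,"wz":0},
    {"hand":0,"x":0.7,"y":-0.36,"z":0,"wx":0,"wy":0,"wz":0},
    {"hand":0,"x":0.42,"y":-0.2,"z":0,"wx":0,"wy":0,"wz":0},
    {"hand":0,"x":0,"y":0,"z":0.8,"wx":0,"wy":0,"wz":0},
    {"hand":0,"x":0,"y":0,"z":0.8,"wx":0,"wy":0,"wz":0},
    {"hand":0,"x":0,"y":0,"z":0.8,"wx":0,"wy":0,"wz":0},
    {"hand":0,"x":0,"y":0,"z":0.4,"wx":0,"wy":0,"wz":0},
    {"hand":0,"x":0,"y":0,"z":0,"wx":0,"wy":0,"wz":0},
  ],
)

```text
time_s: 15.25
position: [0.6084, 0.1577, 0.1863]
tcp_rot: [[0.948, 0.319, -0.005], [0.319, -0.948, -0.0], [-0.005, -0.001, -1.0]]
force: [-0.3, 0.3, -0.9]
opening: 0.007
```

```bash
python3 -c "
from h import *
ang(); to(.611,.158,.165); snap('scene','12',(230,150,500,340),2.9)"
```

```text
t 15.25 pos [0.6084 0.1577 0.1863] press [-0.0366  0.0415] yang -71.41 zax [-0.005 -0.    -1.   ] F [-0.3  0.3 -0.9] open 0.007
theta 2.4186 R 0.0553 toolF [-0.2 -0.4  0.9] tool turn rad 0.961
shift units [0.106 0.022 0.852]
```

View pics/scene12.png

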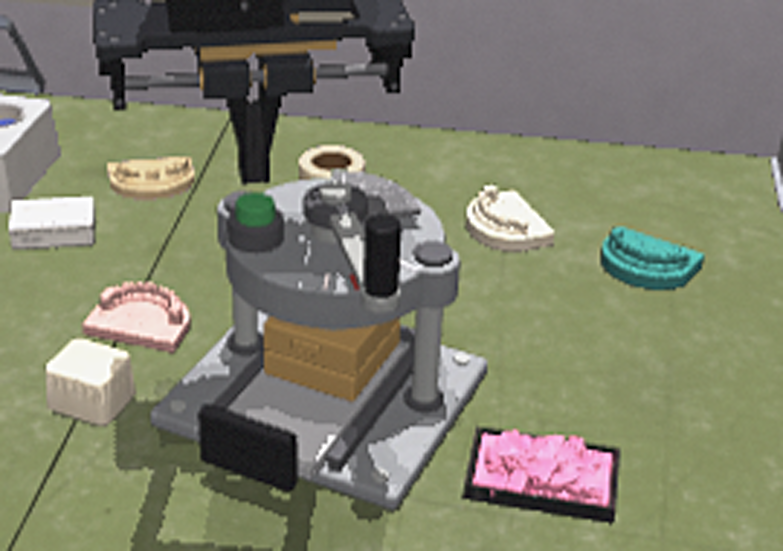

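The fingertips are directly above the button at (255,190). Pressing and holding.

Request:
move_arm(
  moves=[
    {"hand":0,"x":0.09,"y":0.02,"z":0.3,"wx":0,"wy":0,"wz":0},
    {"hand":0,"x":0,"y":0,"z":0.4,"wx":0,"wy":0,"wz":0},
    {"hand":0,"x":0,"y":0,"z":0.2,"wx":0,"wy":0,"wz":0},
    {"hand":0,"x":0,"y":0,"z":0.2,"wx":0,"wy":0,"wz":0},
    {"hand":0,"x":0,"y":0,"z":0.15,"wx":0,"wy":0,"wz":0},
    {"hand":0,"x":0,"y":0,"z":0.05,"wx":0,"wy":0,"wz":0},
    {"hand":0,"x":0,"y":0,"z":0,"wx":0,"wy":0,"wz":0},
  ],
)

```text
time_s: 16.0
position: [0.6119, 0.158, 0.1565]
tcp_rot: [[0.948, 0.319, -0.0], [0.319, -0.948, -0.0], [-0.0, 0.0, -1.0]]
force: [-1.9, -0.2, 6.1]
opening: 0.002
```

```bash
python3 -c "
from h import *
ang(); snap('scene','13',(230,150,500,340),2.9)"
```

```text
t 16.0 pos [0.6119 0.158  0.1565] press [-0.0333  0.0427] yang -71.4 zax [-0. -0. -1.] F [-1.9 -0.2  6.1] open 0.002
theta 2.48 R 0.0542 toolF [-1.9 -0.4 -6.1] tool turn rad 0.9608
```

View pics/scene13.png

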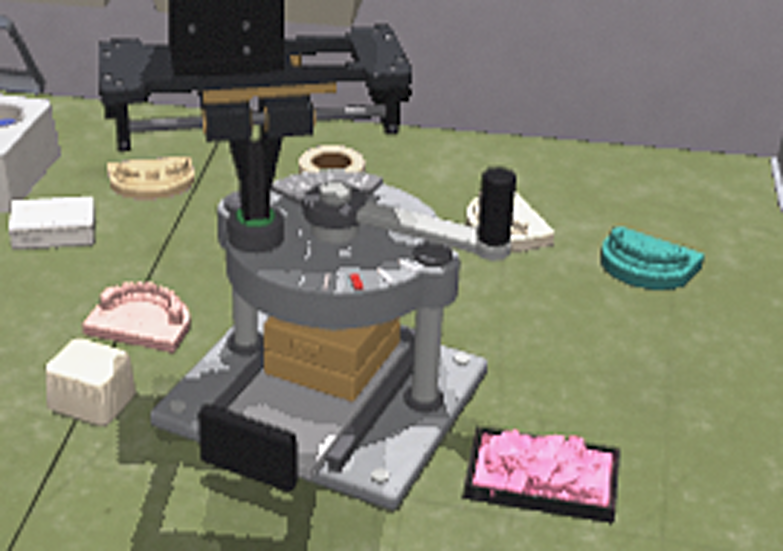

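The button is down about 8.5 mm at 6 N and the lever has swung back. I'll keep holding for over a second to be sure.

Request:
move_arm(
  moves=[
    {"hand":0,"x":0,"y":0,"z":0.04,"wx":0,"wy":0,"wz":0},
    {"hand":0,"x":0,"y":0,"z":0,"wx":0,"wy":0,"wz":0},
    {"hand":0,"x":0,"y":0,"z":0,"wx":0,"wy":0,"wz":0},
    {"hand":0,"x":0,"y":0,"z":0,"wx":0,"wy":0,"wz":0},
    {"hand":0,"x":0,"y":0,"z":0,"wx":0,"wy":0,"wz":0},
    {"hand":0,"x":0,"y":0,"z":0,"wx":0,"wy":0,"wz":0},
    {"hand":0,"x":0,"y":0,"z":0,"wx":0,"wy":0,"wz":0},
    {"hand":0,"x":0,"y":0,"z":0,"wx":0,"wy":0,"wz":0},
    {"hand":0,"x":0,"y":0,"z":0,"wx":0,"wy":0,"wz":0},
    {"hand":0,"x":0,"y":0,"z":0,"wx":0,"wy":0,"wz":0},
    {"hand":0,"x":0,"y":0,"z":0,"wx":0,"wy":0,"wz":0},
    {"hand":0,"x":0,"y":0,"z":0,"wx":0,"wy":0,"wz":0},
  ],
)

```text
time_s: 17.25
position: [0.612, 0.158, 0.1559]
tcp_rot: [[0.948, 0.319, 0.0], [0.319, -0.948, -0.0], [0.0, 0.0, -1.0]]
force: [-2.0, -0.0, 6.1]
opening: 0.006
```

```bash
python3 - <<'E'
from h import *
ang(); snap('scene','14',(230,150,500,340),2.9)
for n in ("scene5","scene14"):
  cc=load(n+".npz");W=cloud(cc)
  m=(W[...,2]>.199)&(W[...,2]<.214)&(np.hypot(W[...,0]-.6,W[...,1]-.0)<.035)
  p=(W[m].min(0)+W[m].max(0))/2; q=topress(p); print(n,m.sum(),p,q,"theta",np.arctan2(-q[0],-q[1]))
E
```

```text
t 17.25 pos [0.612  0.158  0.1559] press [-0.0333  0.0428] yang -71.4 zax [ 0. -0. -1.] F [-2.  -0.   6.1] open 0.006
theta 2.4806 R 0.0542 toolF [-1.9 -0.6 -6.1] tool turn rad 0.9608
scene5 107 [ 0.59890123 -0.00078635  0.20503568] [-0.00125196 -0.11329145] theta 0.011050313188055345
scene14 112 [ 0.5988311  -0.00079489  0.20498397] [-0.00131687 -0.11331932] theta 0.011620348236527125
```

The lever is back at the same angle as its original rest. I'll release the button by moving straight up.

Request:
move_arm(
  moves=[
    {"hand":0,"x":0,"y":0,"z":-0.2,"wx":0,"wy":0,"wz":0},
    {"hand":0,"x":0,"y":0,"z":-0.4,"wx":0,"wy":0,"wz":0},
    {"hand":0,"x":0,"y":0,"z":-0.8,"wx":0,"wy":0,"wz":0},
    {"hand":0,"x":0,"y":0,"z":-1,"wx":0,"wy":0,"wz":0},
    {"hand":0,"x":0,"y":0,"z":-1,"wx":0,"wy":0,"wz":0},
    {"hand":0,"x":0,"y":0,"z":-0.6,"wx":0,"wy":0,"wz":0},
    {"hand":0,"x":-0.5,"y":-0.8,"z":0,"wx":0,"wy":0,"wz":0},
    {"hand":0,"x":-0.8,"y":-1,"z":0,"wx":0,"wy":0,"wz":0},
    {"hand":0,"x":-0.8,"y":-1,"z":0,"wx":0,"wy":0,"wz":0},
    {"hand":0,"x":-0.8,"y":-1,"z":0,"wx":0,"wy":0,"wz":0},
    {"hand":0,"x":-0.8,"y":-1,"z":0,"wx":0,"wy":0,"wz":0},
    {"hand":0,"x":-0.5,"y":-0.5,"z":0,"wx":0,"wy":0,"wz":0},
    {"hand":0,"x":0,"y":0,"z":0,"wx":0,"wy":0,"wz":0},
    {"hand":0,"x":0,"y":0,"z":0,"wx":0,"wy":0,"wz":0},
  ],
)

```text
time_s: 18.7
position: [0.4715, 0.25, 0.2554]
tcp_rot: [[0.948, 0.319, 0.002], [0.319, -0.948, -0.0], [0.002, 0.001, -1.0]]
force: [0.6, -0.1, 0.1]
opening: 0.005
```

```bash
python3 - <<'E'
from h import *
st(); snap('scene','15',(230,150,500,340),2.9); snap("top","15",(230,140,430,300),4)
for n in ("scene15","top15"):
  cc=load(n+".npz");W=cloud(cc);im=cc["image"].astype(int)
  m=(W[...,2]>.199)&(W[...,2]<.214)&(np.hypot(W[...,0]-.6,W[...,1]-.0)<.035); p=(W[m].min(0)+W[m].max(0))/2; print(n,"knob",p.round(4))
  m=(im[...,1]>im[...,0]+60)&(im[...,1]>im[...,2]+40)&(np.hypot(W[...,0]-.61,W[...,1]-.158)<.03)&(W[...,2]>.14); print("button",W[m].mean(0).round(4))
  m=(W[...,2]>.052)&(W[...,2]<.066)&(W[...,0]<.53)&(W[...,0]>.45)&(W[...,1]>.08)&(W[...,1]<.22); print("handle",W[m].mean(0).round(4))
E
```

```text
t 18.7 pos [0.4715 0.25   0.2554] press [-0.1939  0.0916] yang -71.38 zax [ 0.002 -0.    -1.   ] F [ 0.6 -0.1  0.1] open 0.005
scene15 knob [ 0.5992 -0.0008  0.2053]
button [0.6082 0.1562 0.1663]
handle [0.5092 0.1423 0.0587]
top15 knob [0.5987 0.0012 0.2053]
button [0.6101 0.1584 0.1643]
handle [0.5108 0.144  0.059 ]
```

View pics/scene15.png

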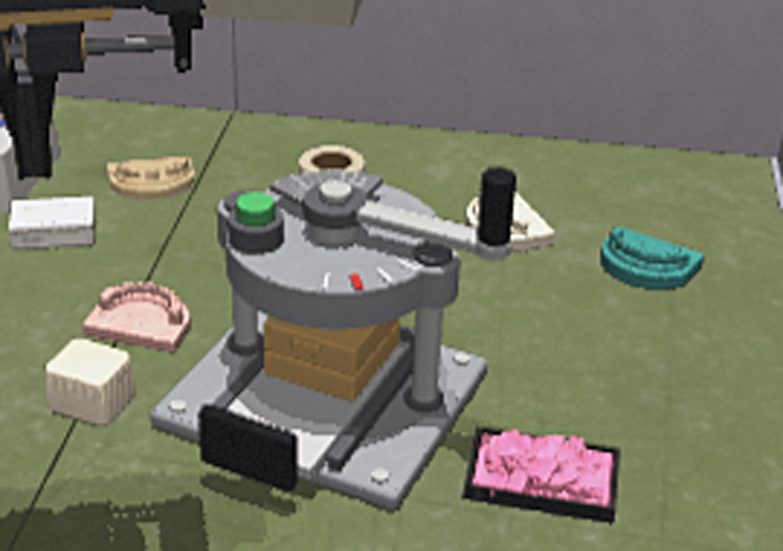

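View pics/top15.png

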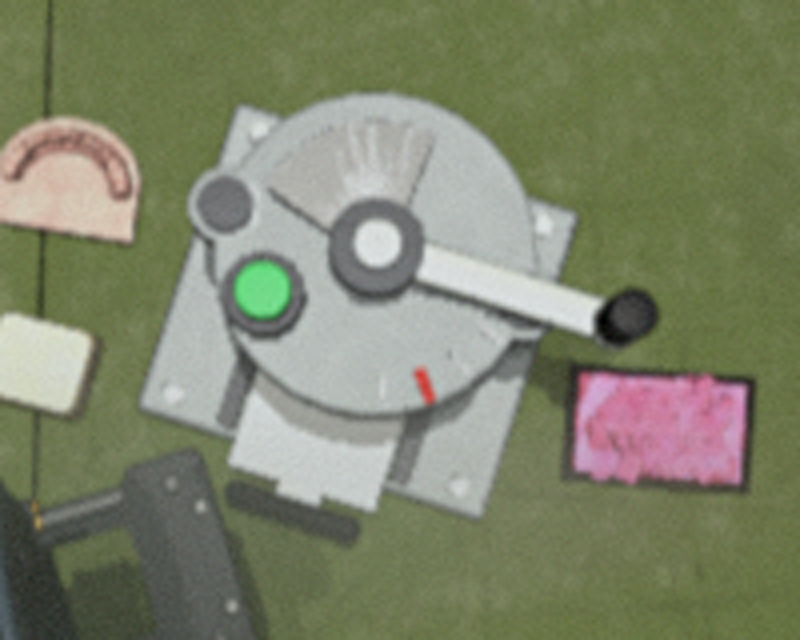

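```bash
python3 - <<'E'
from h import *
a=[load(f"scene{n}.npz")["image"][245:295,312:375,::-1] for n in ("4","11","15")]
cv2.imwrite("pics/flask.png",cv2.resize(np.hstack(a),None,fx=4,fy=4,interpolation=cv2.INTER_CUBIC))
E
```

```text
(no output)
```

View pics/flask.png

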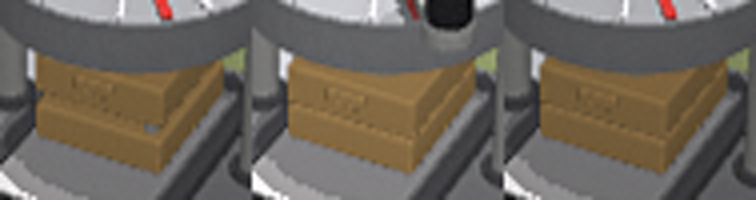

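In the left panel (before) the flask gap is open, with a gap visible near (150,128). In the middle and right panels (at the notch, and now) it is shut. Handing in.

```bash
python3 -c "
from rig import order
print(order.hand_in())"
```

```text
the job is handed in; nothing more can be done
None
```

The trial closure is done and handed in, finished at 18.7 s on the robot's clock.

**What I did**
- **Carriage:** I pushed it home with the shut fingers until it stopped, at about 12 N.
- **Lever:** I gripped the knob, pulled it round to about 0.95 rad and let go. It fell back into the third notch, at the red mark.
- **Button:** I pressed the green button about 9 mm down. The lever had swung back by the first look, and I held the button for another 1.25 s before letting it up.

**Last checks, with the arm clear**
- **Lever and button:** the knob is back within about 1 mm of where it rested before. The button is up, at about 165 mm.
- **Carriage:** the handle stands 125 mm in front of the spindle, so the carriage is home.
- **Flask:** the seam looks shut in the pictures. I judged this by eye and did not measure it.
- **Surroundings:** the cast, block and tray look unmoved in both camera views.

**Disagreements**
- The cameras differed by 2–3 mm on the spindle position.
- At the notch they read the lever at 0.87–0.88 rad instead of 0.90. That is within their error and well clear of the other notches.
- My first move call was refused for missing keys, and nothing moved.

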